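# Park a stone core at the top of the loading gutter

## Task

Roll the stone core that lies in the sloped gutter up the slope with your fingertips until it drops into the sunken seat at the stop plate, then push the steel keeper bar round with a fingertip until it lies fully closed across the gutter behind the core, so that it cannot roll back. Only push: do not lift the core or take it out of the gutter, and leave the other things on the bench where they are.

Things in the scene. Friction and masses are not known exactly. Their poses are not given: they have to be found in the camera images.
- channel: fixed grey-painted steel gutter, tilted 8 degrees. Origin: mid-length of its floor surface, on the centre line, 60 mm above the bench; x runs uphill along the floor, y across it, z square to the floor. 64 mm wide inside; side walls 4 mm thick rise 15 mm above the floor along its whole length. At x = +87 mm the floor steps down 5 mm into the seat, which ends at the stop plate.
- low_lip (a point): middle of the top edge of the lip across the low end, on its uphill face: 130 mm downhill of the channel's origin, 12 mm above the floor. The lip is 4 mm thick and the space beyond it is free, so fingers can come down behind the core there.
- seat (a point): where the core's centre lies once it is in the seat: on the channel's centre line, x = +102 mm, z = +20 mm (channel axes). It then rests against the 5 mm step, with 3 mm free to the stop plate (blue, face at x = +130 mm, top 45 mm above the floor). Axes parallel to the channel's.
- core_center (a point): centre of the loose stone core lying across the gutter, at the start against the low lip: a solid grey-white cylinder, 50 mm in diameter, 56 mm long, 0.2 to 0.4 kg, its axis along the channel's y. Its smooth wet face slips easily (friction about 0.35). It rolls back to the lip if let go on the slope.
- keeper (a joint): angle of the keeper bar about the channel's z, rad. The bar points 150 degrees + this angle from the channel's x (turning towards y). 0: swung open, outward and downhill; it grows as the bar swings across the gutter; 2.094 (end stop): closed, pointing along -y, 3 mm behind the seated core. Starts at 0 to 0.45, stays where left; 1 to 2 N at its middle moves it.
- keeper_pivot (a point): on the pivot axis of the keeper bar, at half the bar's height: x = +70 mm, y = +46 mm, z = +28 mm in the channel's axes. Fixed to the gutter.
- keeper_mid (a point): inside the keeper bar, 60 mm from its pivot, at half its height. The bar is flat steel standing on edge: 100 mm long from the pivot, 8 mm thick, 19 to 37 mm above the gutter floor, so it passes over the walls. A black knob, 14 mm in diameter and 22 mm high, stands on it 92 mm from the pivot.
There are look-alikes about, which are no part of the job. What is shaped like the part that bears core_center but blue or purple is not meant.

How it is judged (in metres and radians):
On the way, in this order (a step that is already met when the one before it is completed fails the run):
1. the core lies in the seat at the stop (x of core_center in the frame of channel between 0.096 and 0.112 m and z of core_center in the frame of channel between 0.014 and 0.0235 m), for 0.2 s.
2. the keeper bar is closed behind it (all of step 1 and value of joint keeper above 1.97 rad), for 0.2 s.
At the end, for the whole second after the job is handed in: The core lies at rest in the sunken seat (its centre 96 to 112 mm up the channel, dropped below the edge of the step), and the keeper bar is within about 7 degrees of its closed end stop (all of step 2 and linear speed of core below 0.02 m/s and y of core_center in the frame of channel between -0.012 and 0.012 m); the robot touches nothing.
It fails at once if the core is lifted more than 15 mm off the gutter floor, or leaves the gutter (z of core_center in the frame of channel above 0.04 m or z of core_center in the frame of channel below 0 m).
It fails at once if a bystander on the bench is moved more than 20 mm (distance of any of spare_core, offcut, scraper, brush, grit_jar, wrench, cup, cabochon from where it was at the start of the episode above 0.02 m).
It also fails if it takes over 48 s, if anything falls off the work surface, if the arm or the gripper's body presses on something with over 40 N, if the wrist force passes 120 N, or if a joint passes its speed limit or range.

## Robot

A 6-joint arm with a two-finger parallel gripper is mounted at the origin on the work surface. World frame = base frame: x ahead of the robot, y to its left, z up, the work surface at z = 0. Lengths are in mm, angles in rad, forces in N, time in s.
With the tool pointing down it reaches from about 325 to 750 mm from the base axis. Payload 7.6 kg.
Tool frame: the origin (TCP) lies midway between the tips of the shut fingers; the grasp point (between the pads) lies 19 mm behind it; z points along the fingers, y is the direction in which the jaws open and shut (so a half turn about z gives the same grasp; the last joint's range is limited). The gripper opens to 85 mm and grips with 20 to 120 N. Pads are 22 mm wide; open, the fingers measure 114 mm over their backs; the gripper's body (76 mm by 85 mm) begins 54 mm behind the grasp point. The pads swing forward as they close: fully open they stand 13 mm farther back than shut.
Start: joints at [1.273, 0.052, 1.401, -0, 1.689, -0.07], TCP at [118.545, 511.461, 231.323] pointing down, gripper open.
Joint ranges: [-2.9, 2.9], [-0.91, 2.17], [0.12, 2.37], [-1.06, 4.2], [0.26, 2.73], [-2.93, 2.93]. Speed limits (rad/s): [2.57, 2.57, 3.01, 3.14, 3.14, 3.14].

## Interface

Orientations are given as a unit quaternion [x, y, z, w].
In Python, from rig import telemetry, viewer, ticket gives the robot as it stands. The module is installed in compiled form; this text tells all that it offers.
- The arm moves only by the shell command python3 -m pendant 'ROWS'. ROWS is JSON, a list of rows, each a list of 7 numbers: the shift along the tool's x, y, z as a fraction of full scale, then the turn, a rotation vector about the tool's x, y, z as a fraction of full scale, then the opening, from 0 (shut) to 1 (fully open). A call has 1 to 8 rows; each row shifts and turns the commanded pose from where the row before left it, along the tool's axes as they then stand; what a row does not reach is not made up. Full scale, the value 1, is 0.15 m for a shift and 90 degrees for a turn. A row lasts 1/12 s, in which the tool goes at most 41.7 mm and 7.16 degrees, less where a joint would pass 70% of its speed; a pose out of reach is approached as far as the arm can. A call with a number of a shift or a turn outside -1 to 1 is refused whole. A call with a gripper value outside its range is refused whole. The fingers move at their own pace and stop on an object; the grip force is fixed at half the most. Time passes only in rows, so rows that do not move let the fingers close. It gives the time, the measured TCP pose, the force and the opening at its end, in the units of the state.
- telemetry.read_state(): the state, without advancing time (a new reading comes with each control period).
- viewer.snapshot(name): name is "scene" or "top" or "wrist"; returns the picture (420x560x3 uint8, red, green, blue); there is no depth.
- viewer.get_calibration(name): a dict with "fx", "fy", "cx", "cy" (pixels), "dist_coeffs" ([k1, k2, p1, p2, k3] as OpenCV has them; the pictures are not rectified), "R" (3x3) and "t" (3): a world point X has camera coordinates R X + t; the wrist camera has in their place "tool_from_camera" (4x4, takes a point from camera to tool coordinates, whose origin is the TCP and whose axes are the flange's). Camera axes: x right, y down, z forward; pixel columns grow to the right and rows downward; lengths in mm; the calibration is good to about 2 mm. A picture is of the moment at which its call begins: read the wrist's pose just before it. get_calibration takes no time and is no camera call.
- ticket.sign_off(): hands the job in, once; it reports no verdict.
Trained networks look in the newest picture that a camera, given by its name, has taken for a name from the list of things; names that differ only in an ending like _2 or _b are one class to them, and where a whole thing is asked for, a point or a joint stands for the part that bears it (a point fixed in the world has none). Each returns a list of dicts, best first, with "score" (0 to 1); they miss things now and then, are a little off and sometimes report something else, mostly with a low value. They report only what shows in the picture. A call takes as long as a camera call. They do not tell look-alikes from the thing itself.
- viewer.find_in(label, camera): "location" ([x, y, z] in mm, in world coordinates, good to about 4 mm: the middle of the surface that is visible of it).
- viewer.pinpoint(label, camera): "location" ([x, y, z] in mm, in world coordinates, good to about 4 mm: a listed point, or the origin of a listed thing).
The state is a dict: "time_s": time; "joint_positions": joint angles; "joint_velocities": joint speeds; "tau": joint torques, N m; "tcp_pos": TCP position; "ee_rot": TCP orientation; "force": force on the tool from outside, world axes, zero at the start; "wrist_torque": the same for the moment, N m; "grip_width": opening from 0.0 (shut) to 1.0 (fully open).
Only numpy, scipy, OpenCV 4.12 (cv2) and the standard library are available. Lean on these libraries where they do the work, as an engineer would, in place of code of your own. Each camera call takes 0.05 s, during which the arm holds its last target.

## Working session

There is one attempt and no reset: what is moved stays moved. The work goes in short steps, Python scripts to look and compute and a shell command to move; the robot and the scene stay as the last step left them, time stands still between calls to the robot, and variables do not carry over. Pictures are saved under pics/ and viewed, and the job is handed in when it is done.

```bash
mkdir -p pics; ls; python3 - <<'E'
from rig import telemetry, viewer
import cv2
s=telemetry.read_state();print(s['time_s'],s['tcp_pos'],s['ee_rot'],s['grip_width'])
for n in ['scene','top']:
    im=viewer.snapshot(n);cv2.imwrite(f'pics/{n}0.png',im[:,:,::-1])
    for l in ['channel','low_lip','seat','core_center','keeper_pivot','keeper_mid']:
        print(n,l,[(round(d['score'],2),[round(v) for v in d['location']]) for d in viewer.pinpoint(l,n)][:4])
E
```

```text
pics
0.0 [118.44782647 511.16350628 230.50322876] [ 1.13647531e-01  9.93520843e-01 -7.43675633e-04 -1.41209854e-04] 0.999995536518719
scene channel [(0.76, [548, 2, 61])]
scene low_lip [(0.97, [531, 126, 53])]
scene seat []
scene core_center [(0.67, [527, 110, 70]), (0.66, [619, 237, 24]), (0.58, [408, 164, 22])]
scene keeper_pivot [(0.92, [603, -55, 98]), (0.58, [531, 129, 52]), (0.52, [562, -97, 90])]
scene keeper_mid [(0.92, [620, -1, 90])]
top channel []
top low_lip []
top seat [(0.75, [564, -96, 98])]
top core_center [(0.96, [528, 108, 76]), (0.83, [622, 241, 24]), (0.67, [408, 162, 29]), (0.66, [618, 2, 86])]
top keeper_pivot [(0.69, [602, -55, 95])]
top keeper_mid [(0.64, [616, 2, 88]), (0.26, [546, 2, 56])]
```

View pics/scene0.png

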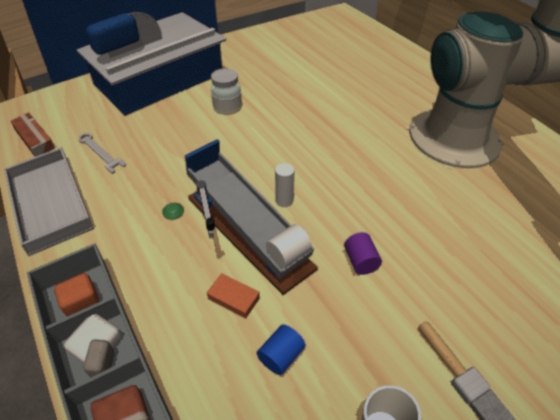

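View pics/top0.png

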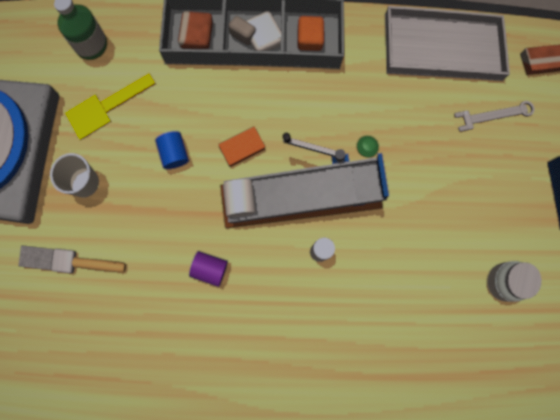

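Candidates for the core: the grey-white cylinder lying in the gutter (scene 288,245; top 238,196), a blue one (scene 281,348), a purple one (363,253) and an upright grey-white one beside the gutter (scene 285,186). Only the one at the gutter's low end lies across it against the lip, and it is the right colour. Next I confirm it in a crop and fit the channel pose.

```bash
cat > h.py <<'E'
import numpy as np, cv2
from scipy.optimize import least_squares
from scipy.spatial.transform import Rotation as R
from rig import telemetry, viewer
PTS={'channel':(0,0,0),'low_lip':(-130,0,12),'seat':(102,0,20),'keeper_pivot':(70,46,28)}
def chR(yaw): return R.from_euler('z',yaw)*R.from_euler('y',-np.radians(8))
def ch2w(f,p): return chR(f[2]).apply(p)+np.array([f[0],f[1],60])
def w2ch(f,p): return chR(f[2]).inv().apply(np.array(p)-np.array([f[0],f[1],60]))
def proj(c,X,Rw=None):
    k=viewer.get_calibration(c)
    K=np.array([[k['fx'],0,k['cx']],[0,k['fy'],k['cy']],[0,0,1]])
    if 'tool_from_camera' in k:
        s=telemetry.read_state(); T=np.eye(4);T[:3,:3]=R.from_quat(s['ee_rot']).as_matrix();T[:3,3]=s['tcp_pos']
        M=np.linalg.inv(T@np.array(k['tool_from_camera'])); r,t=M[:3,:3],M[:3,3]
    else: r,t=np.array(k['R']),np.array(k['t'])
    return cv2.projectPoints(np.atleast_2d(X).astype(float),cv2.Rodrigues(r)[0],t.astype(float).ravel(),K,np.array(k['dist_coeffs']))[0].reshape(-1,2)
def wire(im,c,f):
    im=im[:,:,::-1].copy()
    def ln(a,b,col):
        q=proj(c,ch2w(f,np.linspace(a,b,8)));cv2.polylines(im,[np.round(q*8).astype(int)],False,col,1,cv2.LINE_AA,3)
    for y in (-36,-32,32,36): ln((-134,y,15),(130,y,15),(0,255,0))
    ln((-130,-32,12),(-130,32,12),(0,255,255)); ln((87,-32,0),(87,32,0),(255,255,0))
    ln((130,-32,45),(130,32,45),(0,0,255)); ln((70,46,19),(70,46,59),(255,0,255))
    return im
E
python3 - <<'E'
from h import *
obs=[]
for n in ['scene','top']:
    im=viewer.snapshot(n)
    for l in PTS:
        for d in viewer.pinpoint(l,n)[:1]:
            if d['score']>.6: obs.append((PTS[l],d['location']))
    if n=='top': top=im
    else: sc=im
obs+=[((-130,0,12),(531,126,53)),((0,0,0),(548,2,61)),((70,46,28),(603,-55,98))]
P=np.array([o[0] for o in obs],float);W=np.array([o[1] for o in obs])
r=least_squares(lambda f:(ch2w(f,P)-W).ravel(),[548,2,-1.42],loss='soft_l1',f_scale=4)
f=r.x;print(f,np.round((ch2w(f,P)-W),1))
np.save('f.npy',f)
print(w2ch(f,(528,109,73)),w2ch(f,(618,1,89)))
a=cv2.resize(wire(sc,'scene',f)[120:300,150:350],None,fx=3,fy=3);cv2.imwrite('pics/w_scene.png',a)
b=cv2.resize(wire(top,'top',f)[120:270,210:410],None,fx=4,fy=4);cv2.imwrite('pics/w_top.png',b)
E
```

```text
[547.81878777   1.48329865  -1.43107873] [[  0.5   3.5   0.3]
 [ -3.5   2.9   7.5]
 [  0.2  -2.   -1.2]
 [ 18.2 -97.3  34.6]
 [ -1.3   4.6   0.8]
 [ -0.2  -0.5  -1. ]
 [ -0.5  -1.9  -0.5]]
[-106.35676372   -4.65251219   28.07522679] [14.18851365 69.43001604 27.29093405]
```

View pics/w_scene.png

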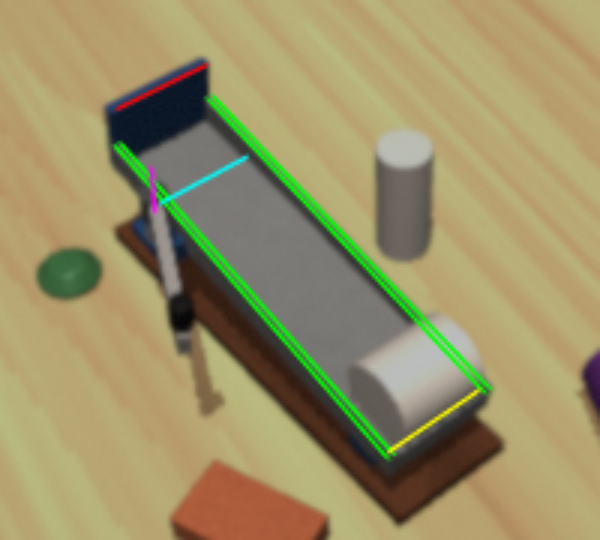

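View pics/w_top.png

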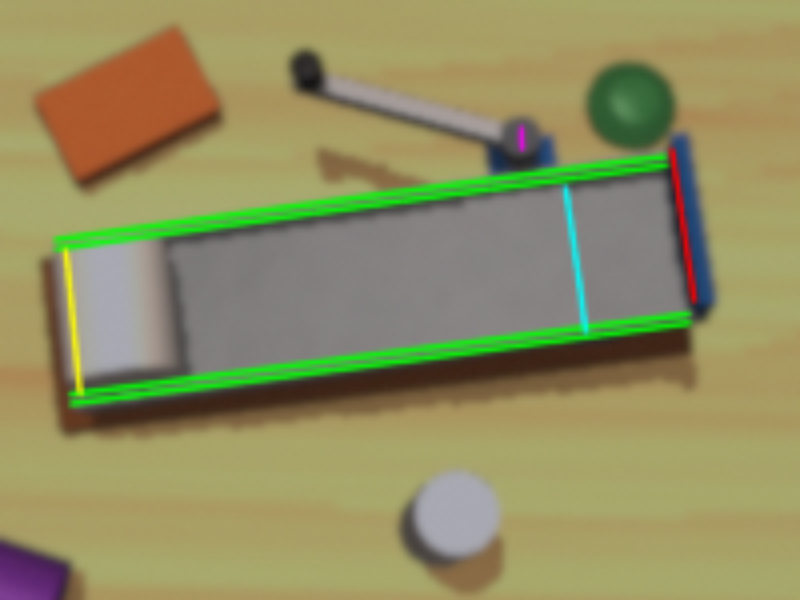

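The overlays fit to about 2 mm, and the crop shows the off-white cylinder lying across the gutter at its low lip (scene crop 415,365), so that is the core. The bar points outward and downhill, with its knob at scene crop (180,312). Next I write a motion-planning helper that prints the shift and turn I still need.

```bash
cat >> h.py <<'E'
def goal_rot(f,spin=0):
    # tool x = downhill, tool y = channel y, tool z into floor
    return chR(f[2])*R.from_euler('y',np.pi)*R.from_euler('z',spin)
def tell(p,spin=0):
    f=np.load('f.npy');s=telemetry.read_state();r=R.from_quat(s['ee_rot']);g=goal_rot(f,spin)
    rv=(r.inv()*g).as_rotvec(degrees=True)
    d=np.array(ch2w(f,p))-s['tcp_pos']
    print('t',round(s['time_s'],2),'ch pos',np.round(w2ch(f,s['tcp_pos']),1),'F ch',np.round(chR(f[2]).inv().apply(s['force']),1),'w',round(s['grip_width'],3))
    print('turn frac',np.round(rv/90,4),'deg',np.round(rv,1),'| shift frac now',np.round(r.inv().apply(d)/150,3),'| after turn',np.round(g.inv().apply(d)/150,3))
E
python3 -c "
from h import *
tell((-165,0,90))"
```

```text
t 1.2 ch pos [-535.4 -354.1  248.3] F ch [0.6 1.  0.2] w 1.0
turn frac [ 0.0535 -0.0779  0.7647] deg [ 4.8 -7.  68.8] | shift frac now [-3.134 -1.571  0.701] | after turn [-2.47   2.36   1.055]
```

```bash
python3 -m pendant '[[0,0,0,0.00535,-0.0078,0.0765,0.3],[0,0,0,0.00535,-0.0078,0.0765,0.3],[0,0,0,0.00535,-0.0078,0.0765,0.3],[0,0,0,0.00535,-0.0078,0.0765,0.3],[0,0,0,0.00535,-0.0078,0.0765,0.3],[0,0,0,0.00535,-0.0078,0.0765,0.3],[0,0,0,0.00535,-0.0078,0.0765,0.3],[0,0,0,0.00535,-0.0078,0.0765,0.3]]'
python3 -m pendant '[[0,0,0,0.00535,-0.0078,0.0765,0.3],[0,0,0,0.00535,-0.0078,0.0765,0.3],[-0.18,0.18,0,0,0,0,0.3],[-0.18,0.18,0,0,0,0,0.3],[-0.18,0.18,0,0,0,0,0.3],[-0.18,0.18,0,0,0,0,0.3],[-0.18,0.18,0,0,0,0,0.3],[-0.18,0.18,0,0,0,0,0.3]]'
python3 -c "
from h import *
tell((-165,0,90))"
```

```text
time_s: 1.87
tcp_pos: [118.5, 511.5, 231.3]
ee_rot: [0.562, 0.825, -0.038, 0.043]
force: [0.5, -0.5, 1.4]
grip_width: 0.303
time_s: 2.53
tcp_pos: [302.4, 373.8, 254.2]
ee_rot: [0.655, 0.753, -0.046, 0.053]
force: [0.2, -0.0, 0.3]
grip_width: 0.303
t 2.53 ch pos [-371.9 -191.2  248.4] F ch [0.1 0.2 0.3] w 0.303
turn frac [ 0.0003 -0.0001 -0.0001] deg [ 0. -0. -0.] | shift frac now [-1.379  1.274  1.056] | after turn [-1.379  1.275  1.056]
```

```bash
python3 -m pendant '[[-0.18,0.17,0,0,0,0,0.3],[-0.18,0.17,0,0,0,0,0.3],[-0.18,0.17,0,0,0,0,0.3],[-0.18,0.17,0,0,0,0,0.3],[-0.18,0.16,0,0,0,0,0.3],[-0.18,0.16,0,0,0,0,0.3],[-0.18,0.15,0,0,0,0,0.3],[-0.12,0.12,0,0,0,0,0.3]]'
python3 -m pendant '[[0,0,0.2,0,0,0,0.3],[0,0,0.2,0,0,0,0.3],[0,0,0.2,0,0,0,0.3],[0,0,0.2,0,0,0,0.3],[0,0,0.1,0,0,0,0.3],[0,0,0,0,0,0,0.3]]'
python3 - <<'E'
from h import *
tell((-165,0,60))
im=viewer.snapshot('wrist');cv2.imwrite('pics/wr1.png',wire(im,'wrist',np.load('f.npy')))
im=viewer.snapshot('scene');cv2.imwrite('pics/sc1.png',cv2.resize(im[80:330,150:450,::-1],None,fx=2.6,fy=2.4))
E
```

```text
time_s: 3.2
tcp_pos: [520.0, 196.2, 283.1]
ee_rot: [0.655, 0.752, -0.046, 0.053]
force: [0.6, 0.0, -0.1]
grip_width: 0.302
time_s: 3.7
tcp_pos: [519.0, 178.9, 144.5]
ee_rot: [0.655, 0.753, -0.049, 0.051]
force: [0.0, -0.6, -0.2]
grip_width: 0.301
t 3.7 ch pos [-166.1   -3.8  108.7] F ch [ 0.5 -0.  -0.3] w 0.301
turn frac [-0.005  0.001  0.   ] deg [-0.4  0.1  0. ] | shift frac now [-0.007  0.028  0.324] | after turn [-0.008  0.025  0.324]
```

View pics/wr1.png

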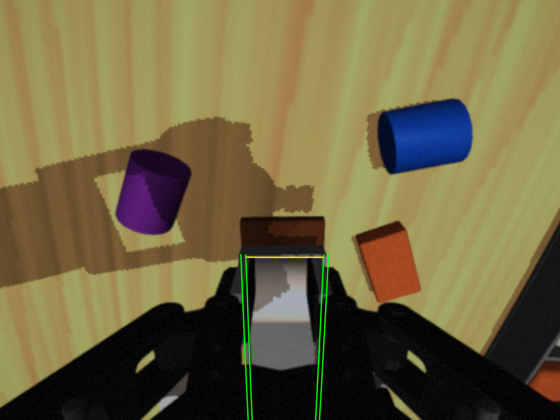

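View pics/sc1.png

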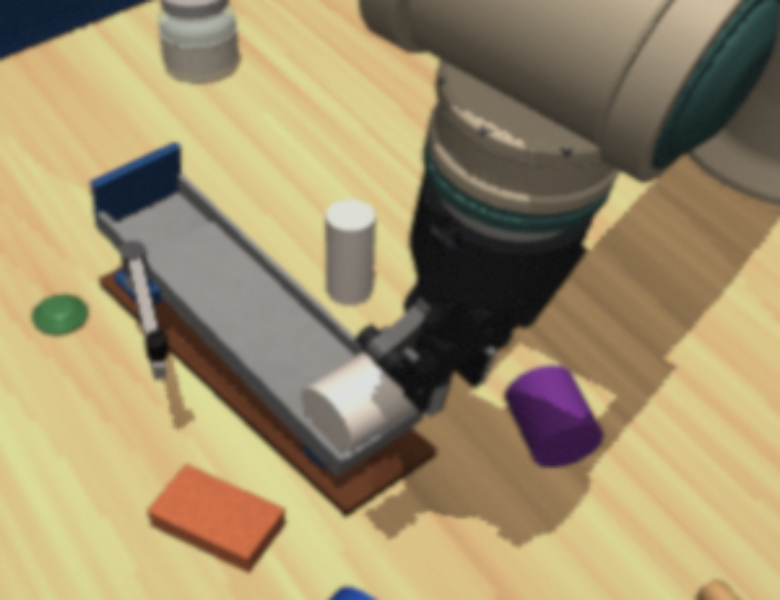

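The wrist overlay lies on the gutter walls and the lip (row ~257). The core sits a few mm to the -y side, and the fingers hang behind the lip. Next, down behind the core and forward to contact.

```bash
python3 -m pendant '[[0,0.02,0.1,-0.005,0.001,0,0.3],[0,0,0.2,0,0,0,0.3],[0,0,0.2,0,0,0,0.3],[0,0,0.11,0,0,0,0.3],[0,0,0,0,0,0,0.3]]'
python3 - <<'E'
from h import *
tell((-150,-1,16))
im=viewer.snapshot('scene');cv2.imwrite('pics/sc2.png',cv2.resize(im[180:330,200:400,::-1],None,fx=4,fy=4))
E
```

```text
time_s: 4.22
tcp_pos: [525.2, 167.5, 56.3]
ee_rot: [0.654, 0.753, -0.044, 0.054]
force: [0.6, -0.3, -0.5]
grip_width: 0.301
t 4.22 ch pos [-166.4    0.7   19.7] F ch [ 0.3  0.5 -0.6] w 0.301
turn frac [ 0.0025 -0.0005 -0.0001] deg [ 0.2 -0.  -0. ] | shift frac now [-0.109 -0.012  0.024] | after turn [-0.109 -0.011  0.024]
```

View pics/sc2.png

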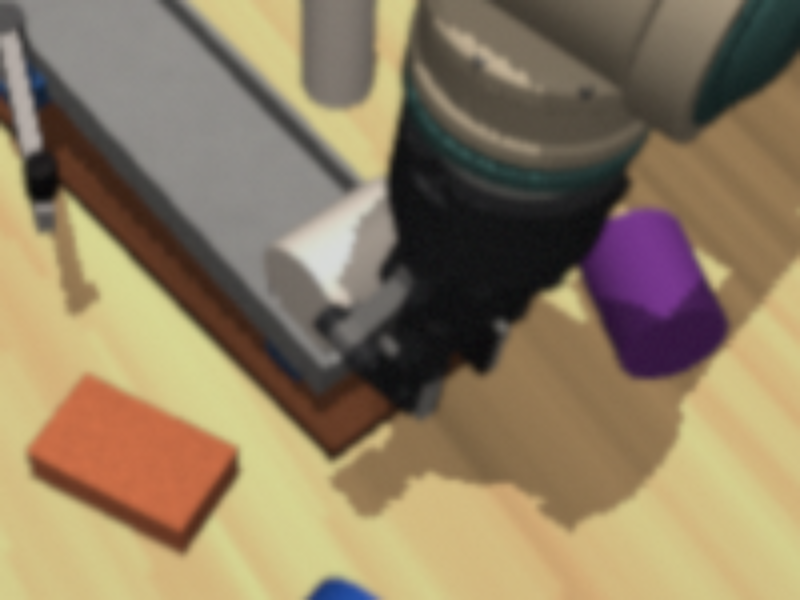

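```bash
python3 -m pendant '[[-0.04,-0.01,0.02,0.0025,0,0,0.3],[-0.04,0,0,0,0,0,0.3],[-0.04,0,0,0,0,0,0.3],[-0.04,0,0,0,0,0,0.3],[-0.04,0,0,0,0,0,0.3],[-0.04,0,0,0,0,0,0.3],[-0.04,0,0,0,0,0,0.3],[-0.04,0,0,0,0,0,0.3]]'
python3 - <<'E'
from h import *
tell((-60,0,16))
im=viewer.snapshot('top');cv2.imwrite('pics/t3.png',cv2.resize(im[120:270,210:410,::-1],None,fx=4,fy=4))
im=viewer.snapshot('scene');cv2.imwrite('pics/sc3.png',cv2.resize(im[180:330,200:400,::-1],None,fx=4,fy=4))
E
```

```text
time_s: 4.93
tcp_pos: [531.6, 119.7, 62.3]
ee_rot: [0.655, 0.753, -0.044, 0.053]
force: [-0.9, 1.0, 0.8]
grip_width: 0.302
t 4.93 ch pos [-117.8    0.4   18.9] F ch [-1.  -0.7  0.9] w 0.302
turn frac [ 0.0027 -0.001  -0.0004] deg [ 0.2 -0.1 -0. ] | shift frac now [-0.385 -0.003  0.019] | after turn [-0.385 -0.003  0.019]
```

View pics/t3.png

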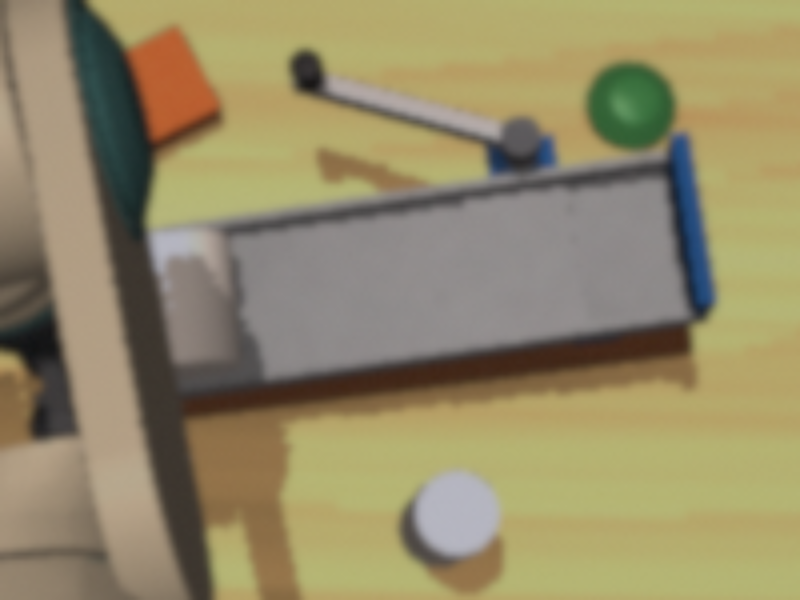

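View pics/sc3.png

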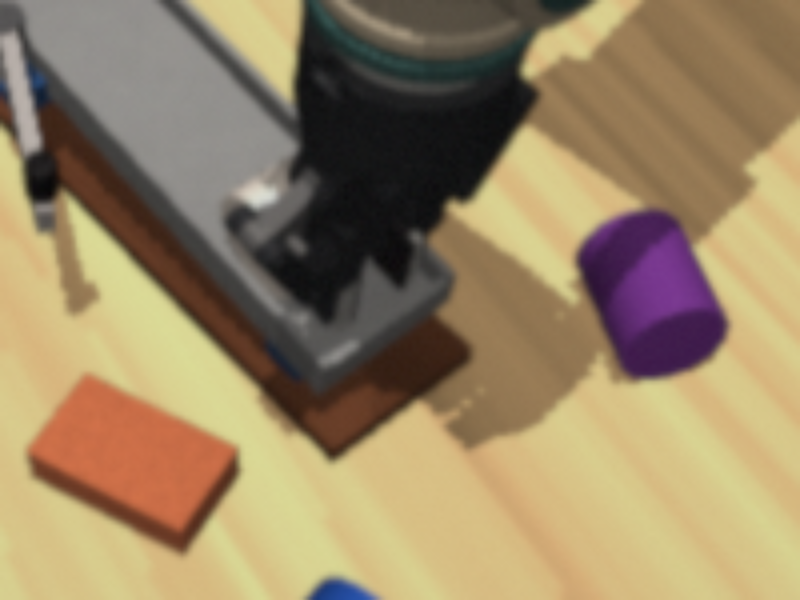

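The core has moved about 30 mm up, lies square in the gutter, and the forces are about 1 N. I keep rolling it up.

```bash
python3 -m pendant '[[-0.03,0,0.01,0.002,0,0,0.3],[-0.05,0,0.01,0,0,0,0.3],[-0.05,0,0,0,0,0,0.3],[-0.05,0,0,0,0,0,0.3],[-0.05,0,0,0,0,0,0.3],[-0.05,0,0,0,0,0,0.3],[-0.05,0,0,0,0,0,0.3],[-0.05,0,0,0,0,0,0.3]]'
python3 -m pendant '[[-0.05,0,0,0,0,0,0.3],[-0.05,0,0,0,0,0,0.3],[-0.05,0,0,0,0,0,0.3],[-0.05,0,0,0,0,0,0.3],[-0.05,0,0,0,0,0,0.3],[-0.05,0,0,0,0,0,0.3],[-0.03,0,0,0,0,0,0.3],[-0.03,0,0,0,0,0,0.3]]'
python3 - <<'E'
from h import *
tell((66,0,16))
im=viewer.snapshot('top');cv2.imwrite('pics/t4.png',cv2.resize(im[120:270,210:410,::-1],None,fx=4,fy=4))
im=viewer.snapshot('scene');cv2.imwrite('pics/sc4.png',cv2.resize(im[120:300,150:350,::-1],None,fx=3,fy=3))
E
```

```text
time_s: 5.7
tcp_pos: [539.5, 63.1, 67.1]
ee_rot: [0.655, 0.753, -0.045, 0.052]
force: [0.1, 0.6, 1.3]
grip_width: 0.302
time_s: 6.37
tcp_pos: [546.9, 10.4, 74.4]
ee_rot: [0.655, 0.753, -0.045, 0.052]
force: [-1.0, 1.6, 1.5]
grip_width: 0.298
t 6.37 ch pos [-6.8  0.3 15.5] F ch [-1.5 -0.8  1.7] w 0.298
turn frac [ 0.0005 -0.001  -0.0005] deg [ 0.  -0.1 -0. ] | shift frac now [-0.486 -0.002 -0.004] | after turn [-0.486 -0.002 -0.003]
```

View pics/t4.png

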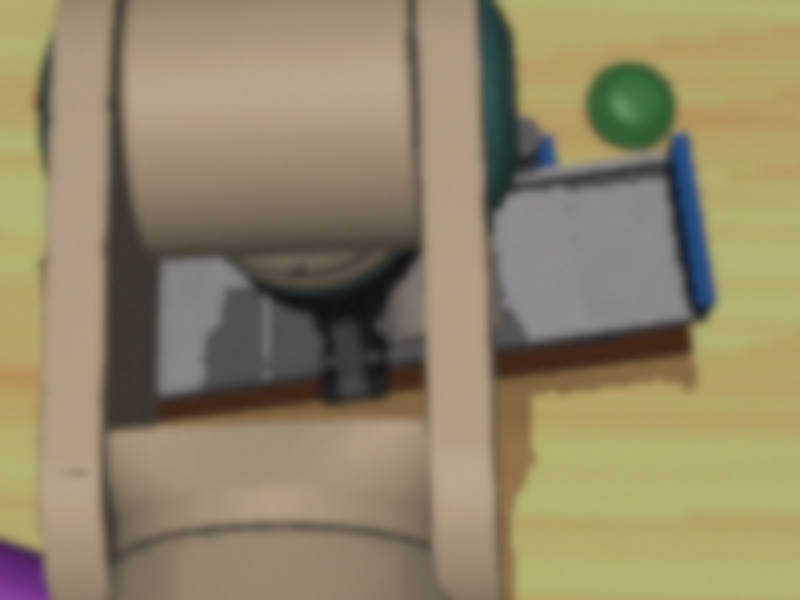

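View pics/sc4.png

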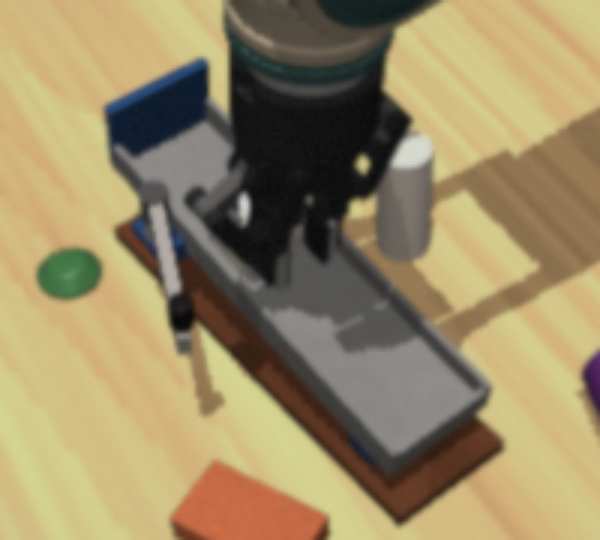

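```bash
python3 -m pendant '[[-0.04,0,0,0,0,0,0.3],[-0.05,0,0,0,0,0,0.3],[-0.05,0,0,0,0,0,0.3],[-0.05,0,0,0,0,0,0.3],[-0.04,0,0,0,0,0,0.3],[-0.03,0,0,0,0,0,0.3],[-0.03,0,0,0,0,0,0.3],[-0.03,0,0,0,0,0,0.3]]'
python3 - <<'E'
from h import *
tell((66,0,16))
im=viewer.snapshot('top');cv2.imwrite('pics/t5.png',cv2.resize(im[120:270,210:410,::-1],None,fx=4,fy=4))
im=viewer.snapshot('scene');cv2.imwrite('pics/sc5.png',cv2.resize(im[120:300,150:350,::-1],None,fx=3,fy=3))
E
```

```text
time_s: 7.13
tcp_pos: [553.6, -36.3, 81.1]
ee_rot: [0.655, 0.753, -0.045, 0.052]
force: [-0.5, 4.1, 1.2]
grip_width: 0.3
t 7.13 ch pos [40.8  0.4 15.6] F ch [-4.   0.1  1.7] w 0.3
turn frac [ 0.0007 -0.0012 -0.0002] deg [ 0.1 -0.1 -0. ] | shift frac now [-0.168 -0.003 -0.003] | after turn [-0.168 -0.003 -0.003]
```

View pics/t5.png

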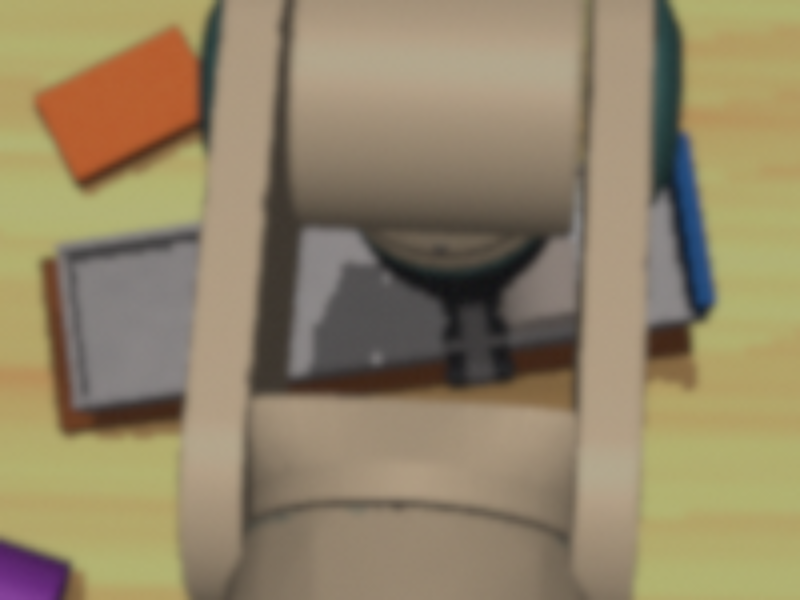

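View pics/sc5.png

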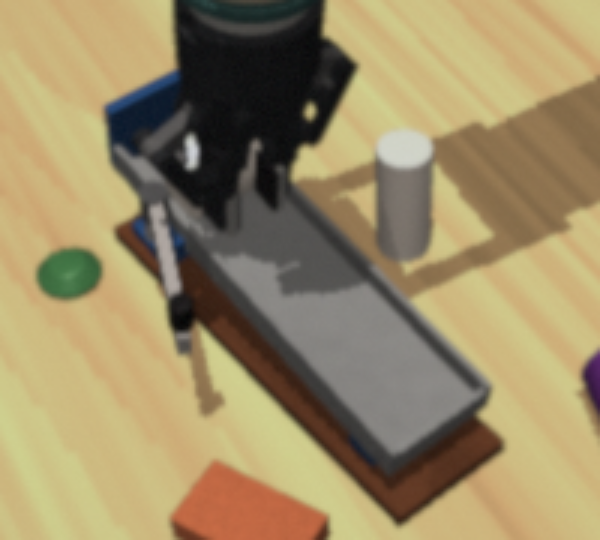

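```bash
python3 -m pendant '[[-0.03,0,0,0,0,0,0.3],[-0.03,0,0,0,0,0,0.3],[-0.03,0,0,0,0,0,0.3],[-0.03,0,0,0,0,0,0.3],[-0.02,0,0,0,0,0,0.3],[-0.01,0,0,0,0,0,0.3],[0,0,0,0,0,0,0.3]]'
python3 - <<'E'
from h import *
tell((66,0,16))
im=viewer.snapshot('top');cv2.imwrite('pics/t6.png',cv2.resize(im[120:270,210:410,::-1],None,fx=4,fy=4))
im=viewer.snapshot('scene');cv2.imwrite('pics/sc6.png',cv2.resize(im[120:220,150:290,::-1],None,fx=5,fy=5))
E
```

```text
time_s: 7.82
tcp_pos: [556.5, -58.9, 84.0]
ee_rot: [0.655, 0.753, -0.045, 0.052]
force: [-0.3, -0.1, -0.5]
grip_width: 0.299
t 7.82 ch pos [63.7  0.2 15.3] F ch [-0.1 -0.3 -0.5] w 0.299
turn frac [ 0.0004 -0.0007 -0.0007] deg [ 0.  -0.1 -0.1] | shift frac now [-0.015 -0.001 -0.005] | after turn [-0.015 -0.001 -0.005]
```

View pics/t6.png

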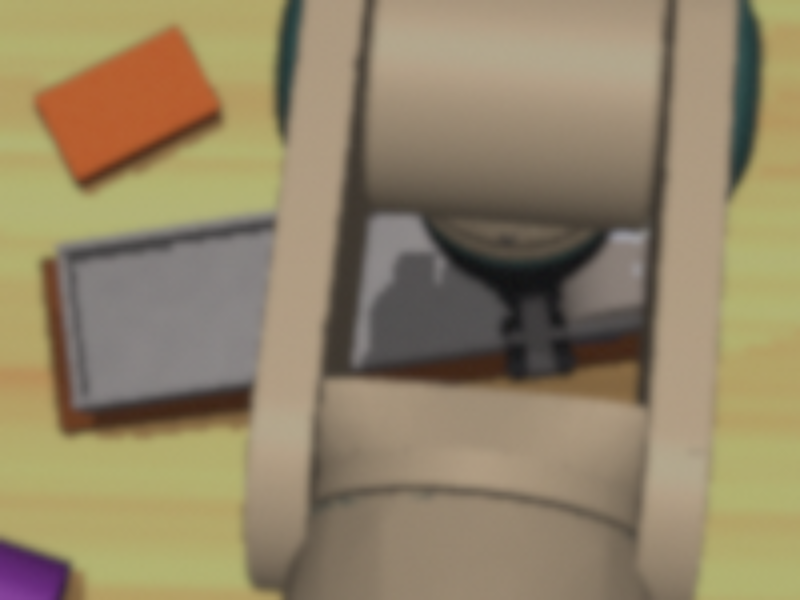

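View pics/sc6.png

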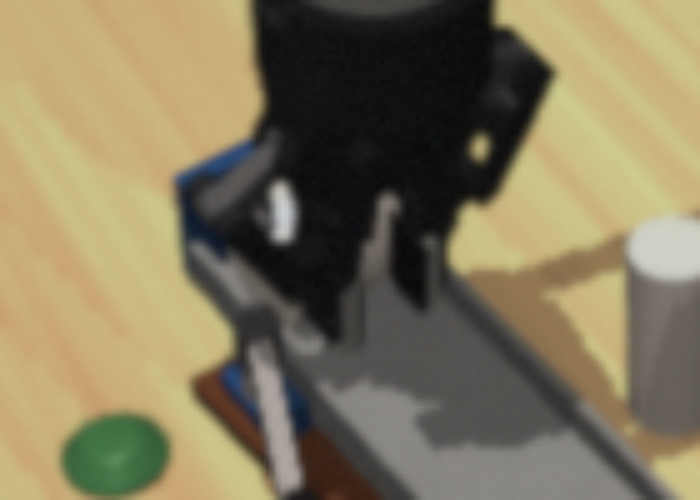

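The contact force fell to zero just past the step, so the core probably dropped in. I back off, lift and check.

```bash
python3 -m pendant '[[0.05,0,0,0,0,0,0.3],[0.1,0,0,0,0,0,0.3],[0.1,0,-0.1,0,0,0,0],[0.2,0,-0.2,0,0,0,0],[0.2,0,-0.2,0,0,0,0],[0.25,0,0,0,0,0,0],[0.25,0,0,0,0,0,0],[0,0,0,0,0,0,0]]'
python3 - <<'E'
from h import *
f=np.load('f.npy');tell((66,0,16))
for n in ('top','scene'):
    im=viewer.snapshot(n)
    if n=='scene': cv2.imwrite('pics/sc7.png',cv2.resize(wire(im,'scene',f)[100:220,150:310],None,fx=5,fy=5))
    else: cv2.imwrite('pics/t7.png',cv2.resize(wire(im,'top',f)[120:270,210:410],None,fx=4,fy=4))
    for l in ('core_center','keeper_mid','keeper_pivot'):
        print(n,l,[(round(d['score'],2),np.round(w2ch(f,d['location']),1)) for d in viewer.pinpoint(l,n)[:4]])
E
```

```text
time_s: 8.58
tcp_pos: [529.8, 126.1, 133.0]
ee_rot: [0.652, 0.755, -0.044, 0.051]
force: [-0.3, 1.1, -0.7]
grip_width: 0.002
t 8.58 ch pos [-114.5   -0.5   89.8] F ch [-1.2 -0.1 -0.5] w 0.002
turn frac [ 0.0007 -0.0024  0.0036] deg [ 0.1 -0.2  0.3] | shift frac now [-1.205 -0.004  0.488] | after turn [-1.203  0.003  0.492]
top core_center [(0.66, array([106.6,  -3.7,  18.9]))]
top keeper_mid [(0.78, array([14.3, 71.9, 25.8]))]
top keeper_pivot [(0.7, array([67.9, 46. , 28.2])), (0.38, array([-0.9, -1.9, -1.7]))]
scene core_center [(0.97, array([-186.9, -115.1,   -8.1])), (0.89, array([-226.5,  107.6,   -8.4]))]
scene keeper_mid [(0.63, array([14.2, 68.9, 29.1])), (0.5, array([102.1,   1.7,  14. ]))]
scene keeper_pivot [(0.81, array([64.6, 44.9, 27. ]))]
```

View pics/t7.png

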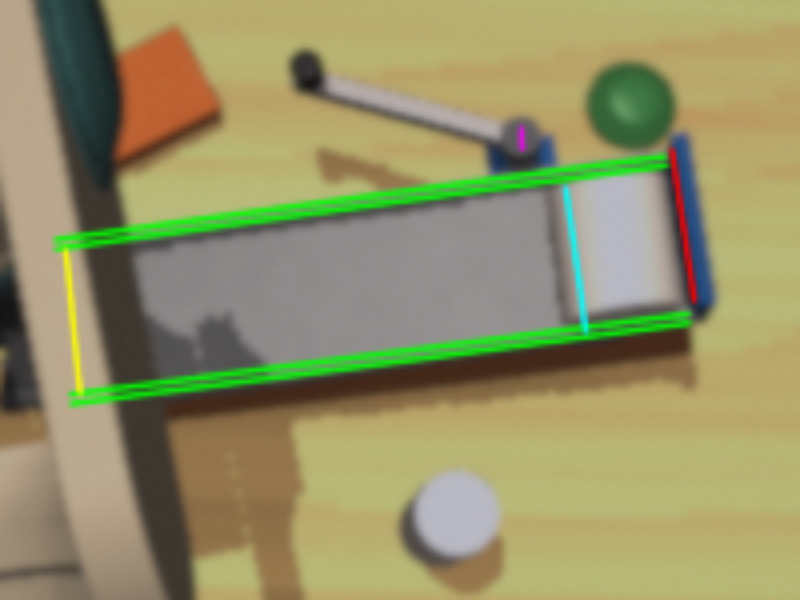

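View pics/sc7.png

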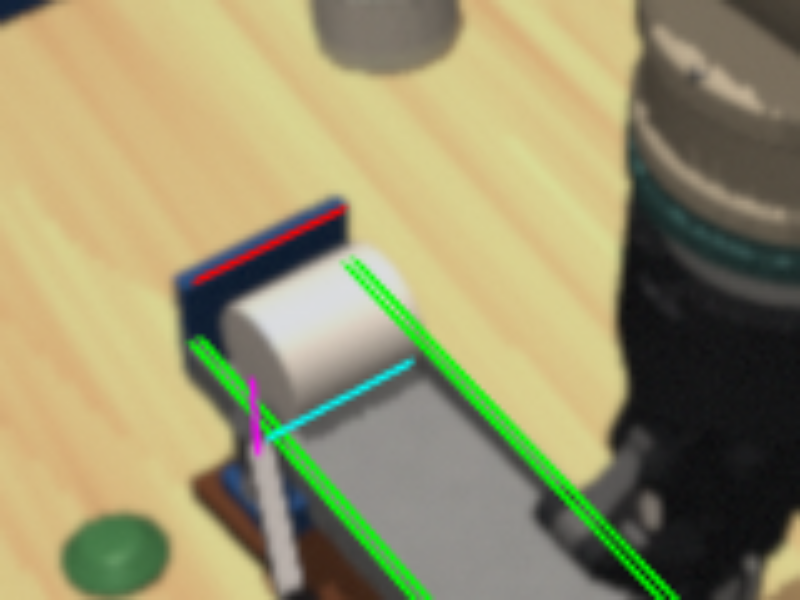

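The core is in the seat: it lies against the blue plate past the step line in both views, and the network puts it at x≈106, z≈19. The keeper stands at about 155.5°. Now I plan the fingertip arc.

```bash
python3 - <<'E'
from h import *
tell((40,103,90))
prev=None
for th in range(155,272,5):
    t=np.radians(th);u=np.array([np.cos(t),np.sin(t)]);n=np.array([np.sin(t),-np.cos(t)])
    h=11*abs(n[0])+15*abs(n[1]);C=np.array([70,46])+50*u+(4+h)*n
    print(th,np.round(C,1),'' if prev is None else np.round(np.array([-(C-prev)[0],(C-prev)[1]])/150,3));prev=C
E
```

```text
t 8.98 ch pos [-107.3    0.4   89.6] F ch [ 0.3 -0.7 -0.2] w 0.001
turn frac [ 0.0005 -0.0009 -0.0013] deg [ 0.  -0.1 -0.1] | shift frac now [-0.98   0.686 -0.004] | after turn [-0.982  0.684 -0.003]
155 [34.1 87.3] 
160 [30.5 83.6] [ 0.024 -0.024]
165 [27.2 79.5] [ 0.022 -0.027]
170 [24.4 75.1] [ 0.019 -0.03 ]
175 [21.9 70.2] [ 0.016 -0.032]
180 [20. 65.] [ 0.013 -0.035]
185 [18.5 61.5] [ 0.01  -0.024]
190 [17.2 57.7] [ 0.009 -0.025]
195 [16.2 53.7] [ 0.007 -0.027]
200 [15.5 49.4] [ 0.004 -0.028]
205 [15.3 45. ] [ 0.002 -0.029]
210 [15.5 40.5] [-0.001 -0.03 ]
215 [16.1 35.8] [-0.004 -0.031]
220 [17.2 31.1] [-0.007 -0.031]
225 [18.8 26.5] [-0.011 -0.031]
230 [21.  21.9] [-0.014 -0.031]
235 [23.6 17.4] [-0.018 -0.03 ]
240 [26.8 13.2] [-0.021 -0.028]
245 [30.5  9.3] [-0.024 -0.026]
250 [34.6  5.7] [-0.028 -0.024]
255 [39.2  2.5] [-0.031 -0.021]
260 [44.1 -0.2] [-0.033 -0.018]
265 [49.4 -2.4] [-0.035 -0.015]
270 [55. -4.] [-0.037 -0.011]
```

```bash
python3 -m pendant '[[-0.15,0.1,0,0,0,0.003,0],[-0.15,0.1,0,0,0,0,0],[-0.15,0.1,0,0,0,0,0],[-0.15,0.1,0,0,0,0,0],[-0.15,0.1,0,0,0,0,0],[-0.14,0.1,0,0,0,0,0],[-0.14,0.09,0,0,0,0,0],[0,0,0,0,0,0,0]]'
python3 -c "
from h import *
tell((40,103,23))"
```

```text
time_s: 9.65
tcp_pos: [656.4, -22.3, 155.4]
ee_rot: [0.658, 0.75, -0.045, 0.053]
force: [-0.8, -0.1, -0.2]
grip_width: -0.004
t 9.65 ch pos [ 51.6 104.2  89.1] F ch [-0.  -0.8 -0.2] w -0.004
turn frac [ 0.0009 -0.0001 -0.0065] deg [ 0.1 -0.  -0.6] | shift frac now [ 0.077 -0.009  0.44 ] | after turn [ 0.077 -0.008  0.44 ]
```

```bash
python3 -m pendant '[[0.07,0,0.1,0,0,-0.006,0],[0,0,0.12,0,0,0,0],[0,0,0.12,0,0,0,0],[0,0,0.1,0,0,0,0],[0,0,0,0,0,0,0]]'
python3 - <<'E'
from h import *
tell((34,90,23))
f=np.load('f.npy')
im=viewer.snapshot('scene');cv2.imwrite('pics/sc8.png',cv2.resize(im[100:260,130:330,::-1],None,fx=4,fy=3.75))
E
```

```text
time_s: 10.07
tcp_pos: [652.4, -16.9, 84.0]
ee_rot: [0.653, 0.754, -0.047, 0.05]
force: [0.3, -0.0, -2.1]
grip_width: -0.0
t 10.07 ch pos [ 35.8 101.   19.2] F ch [-0.2  0.3 -2.1] w -0.0
turn frac [-0.0038 -0.0018  0.0026] deg [-0.3 -0.2  0.2] | shift frac now [ 0.012 -0.073 -0.025] | after turn [ 0.012 -0.073 -0.025]
```

View pics/sc8.png

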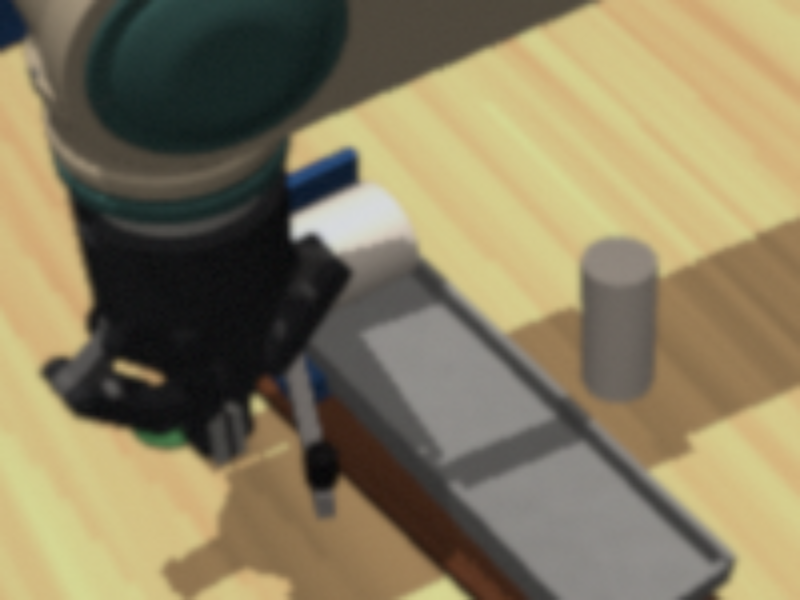

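```bash
python3 - <<'E'
from h import *
s=telemetry.read_state();r=R.from_quat(s['ee_rot'])
q=lambda p:(proj('scene',r.apply(p)+s['tcp_pos'])-[130,100])*[4,3.75]
print('tip',q([0,0,0]).round())
for Y in (40,50,60):
    for h in (20,30,40,50,60,70):
        print(Y,h,q([0,-Y,-h]).round(),q([0,Y,-h]).round())
E
```

```text
tip [[216. 441.]]
40 20 [[294. 372.]] [[126. 460.]]
40 30 [[293. 358.]] [[123. 446.]]
40 40 [[292. 344.]] [[119. 433.]]
40 50 [[290. 329.]] [[116. 418.]]
40 60 [[289. 315.]] [[113. 404.]]
40 70 [[288. 300.]] [[109. 389.]]
50 20 [[314. 361.]] [[104. 471.]]
50 30 [[313. 348.]] [[101. 458.]]
50 40 [[312. 333.]] [[ 97. 444.]]
50 50 [[311. 319.]] [[ 93. 430.]]
50 60 [[310. 304.]] [[ 90. 416.]]
50 70 [[309. 289.]] [[ 86. 401.]]
60 20 [[334. 351.]] [[ 82. 483.]]
60 30 [[333. 337.]] [[ 78. 470.]]
60 40 [[333. 323.]] [[ 74. 456.]]
60 50 [[332. 308.]] [[ 70. 442.]]
60 60 [[331. 294.]] [[ 66. 428.]]
60 70 [[330. 278.]] [[ 62. 413.]]
```

```bash
python3 - <<'E'
from h import *
im=viewer.snapshot('scene');a=cv2.resize(im[150:230,130:240,::-1],None,fx=7,fy=7,interpolation=cv2.INTER_CUBIC)
a=cv2.convertScaleAbs(a,alpha=2,beta=10)
cv2.imwrite('pics/sc9.png',a)
E
```

```text
(no output)
```

View pics/sc9.png

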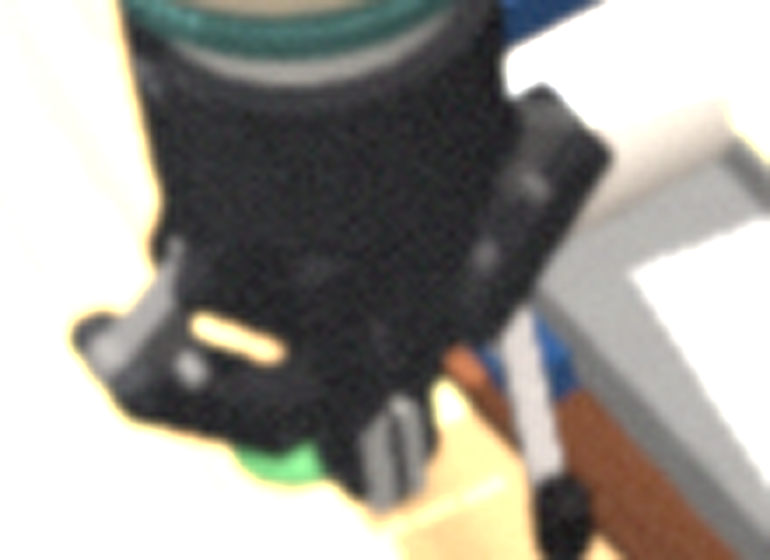

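From the projections, the lower edge of the gripper's knuckles runs from about 31 mm above the tip at 25 mm out to about 63 mm at 50 mm out. With the TCP at z≈22 they clear the knob, bar, pivot and core, so I start the push.

```bash
python3 -m pendant '[[0.005,-0.045,-0.02,-0.0035,-0.0018,0.0025,0],[0.006,-0.045,0,0,0,0,0],[0.024,-0.024,0,0,0,0,0],[0.022,-0.027,0,0,0,0,0],[0.019,-0.03,0,0,0,0,0],[0.016,-0.032,0,0,0,0,0],[0.013,-0.035,0,0,0,0,0],[0.01,-0.024,0,0,0,0,0]]'
python3 - <<'E'
from h import *
tell((18.5,61.5,22))
f=np.load('f.npy')
im=viewer.snapshot('scene');cv2.imwrite('pics/sc10.png',cv2.resize(im[100:260,130:330,::-1],None,fx=4,fy=3.75))
E
```

```text
time_s: 10.83
tcp_pos: [612.9, -4.4, 89.0]
ee_rot: [0.654, 0.753, -0.044, 0.055]
force: [1.5, -1.4, 1.9]
grip_width: 0.004
t 10.83 ch pos [18.8 63.6 26.6] F ch [1.8 1.3 1.7] w 0.004
turn frac [0.0045 0.001  0.0003] deg [0.4 0.1 0. ] | shift frac now [ 0.002 -0.014  0.031] | after turn [ 0.002 -0.014  0.031]
```

View pics/sc10.png

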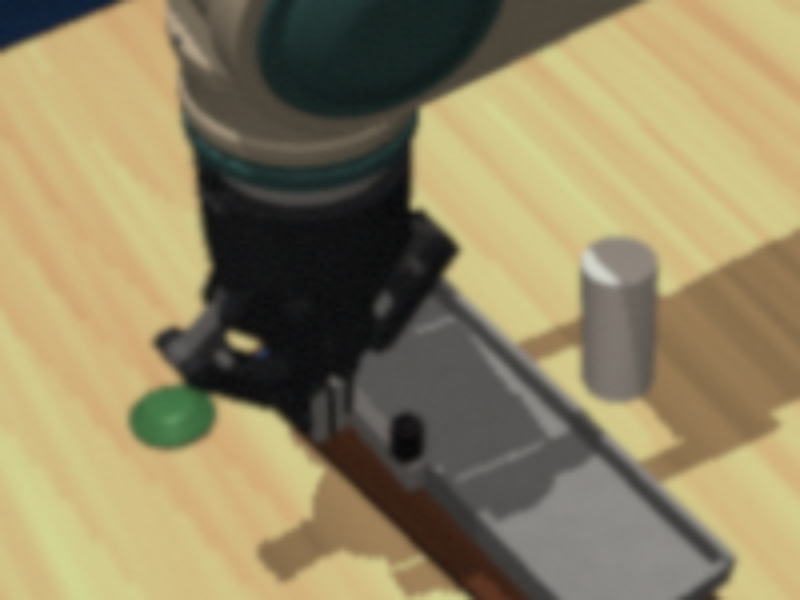

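The bar has swung to about 185°, with the knob now over the near wall at crop (407,437). I continue along the arc, with the tip a little lower.

```bash
python3 -m pendant '[[0.009,-0.035,0.012,0.004,0,0,0],[0.007,-0.03,0.01,0,0,0,0],[0.004,-0.028,0,0,0,0,0],[0.002,-0.029,0,0,0,0,0],[-0.001,-0.03,0,0,0,0,0],[-0.004,-0.031,0,0,0,0,0],[-0.007,-0.031,0,0,0,0,0],[-0.011,-0.031,0,0,0,0,0]]'
python3 - <<'E'
from h import *
tell((18.8,26.5,22))
im=viewer.snapshot('scene');cv2.imwrite('pics/sc11.png',cv2.resize(im[100:260,130:330,::-1],None,fx=4,fy=3.75))
E
```

```text
time_s: 11.55
tcp_pos: [576.4, -10.4, 85.3]
ee_rot: [0.654, 0.753, -0.046, 0.053]
force: [1.8, 0.7, 0.2]
grip_width: 0.002
t 11.55 ch pos [19.1 26.7 22.9] F ch [-0.4  1.9  0.3] w 0.002
turn frac [-0.      0.0007  0.0003] deg [-0.   0.1  0. ] | shift frac now [ 0.002 -0.001  0.006] | after turn [ 0.002 -0.001  0.006]
```

View pics/sc11.png

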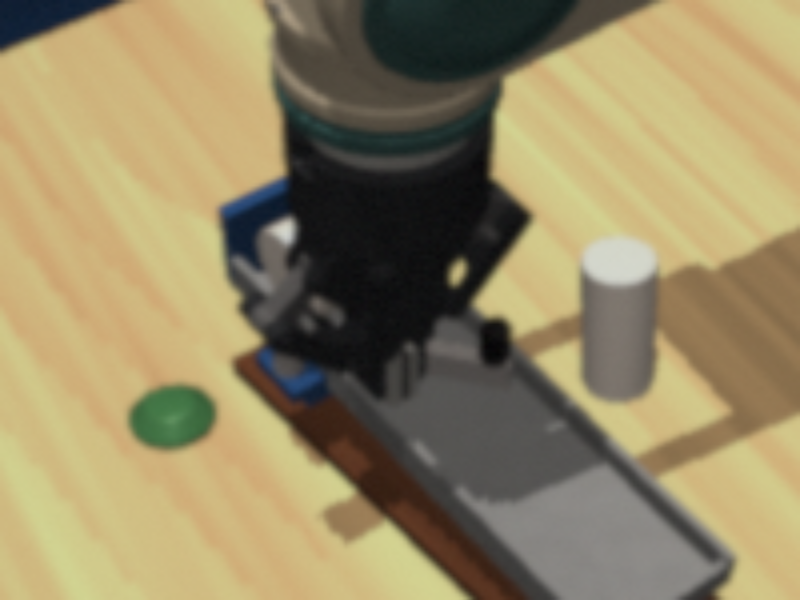

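The bar is across the gutter at roughly 225°, with the knob at crop (494,340). I continue.

```bash
python3 -m pendant '[[-0.014,-0.031,0,0,0,0,0],[-0.018,-0.03,0,0,0,0,0],[-0.021,-0.028,0,0,0,0,0],[-0.024,-0.026,0,0,0,0,0],[-0.028,-0.024,0,0,0,0,0],[-0.031,-0.021,0,0,0,0,0],[-0.033,-0.018,0,0,0,0,0],[-0.025,-0.01,0,0,0,0,0]]'
python3 - <<'E'
from h import *
tell((55,-4,22))
im=viewer.snapshot('scene');cv2.imwrite('pics/sc12.png',cv2.resize(im[100:260,130:330,::-1],None,fx=4,fy=3.75))
E
```

```text
time_s: 12.27
tcp_pos: [552.7, -43.4, 89.5]
ee_rot: [0.654, 0.753, -0.046, 0.053]
force: [1.0, 2.1, -0.8]
grip_width: -0.001
t 12.27 ch pos [48.8 -1.4 22.9] F ch [-2.1  1.3 -0.5] w -0.001
turn frac [-0.0002  0.0007  0.    ] deg [-0.   0.1  0. ] | shift frac now [-0.042 -0.017  0.006] | after turn [-0.042 -0.017  0.006]
```

View pics/sc12.png

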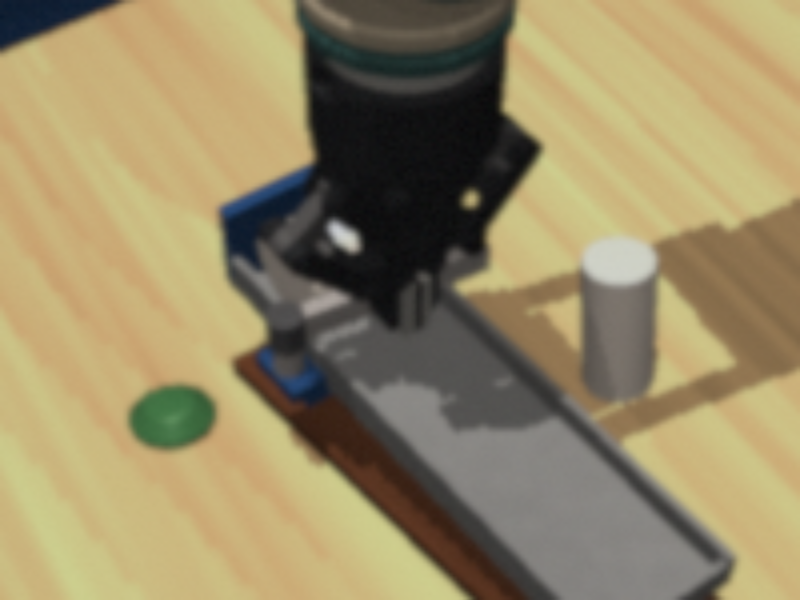

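Near the end stop now, so small steps while I watch the force.

```bash
python3 -m pendant '[[-0.015,-0.006,0,0,0,0,0],[-0.015,-0.005,0,0,0,0,0],[-0.01,-0.002,0,0,0,0,0]]'; python3 -m pendant '[[-0.007,0,0,0,0,0,0]]';python3 -m pendant '[[-0.007,0,0,0,0,0,0]]';python3 -m pendant '[[-0.007,0,0,0,0,0,0]]'
python3 -c "
from h import *
tell((55,-4,22))"
```

```text
time_s: 12.57
tcp_pos: [551.9, -49.1, 90.2]
ee_rot: [0.654, 0.753, -0.046, 0.053]
force: [0.8, 2.4, -1.2]
grip_width: 0.006
time_s: 12.65
tcp_pos: [552.0, -50.0, 90.4]
ee_rot: [0.654, 0.753, -0.046, 0.053]
force: [1.0, 2.0, -0.6]
grip_width: 0.0
time_s: 12.73
tcp_pos: [552.0, -50.7, 90.4]
ee_rot: [0.654, 0.753, -0.046, 0.053]
force: [-1.6, 7.2, -0.3]
grip_width: -0.004
time_s: 12.82
tcp_pos: [552.0, -50.8, 90.4]
ee_rot: [0.654, 0.753, -0.046, 0.052]
force: [-1.8, 10.8, 1.9]
grip_width: 0.001
t 12.82 ch pos [56.1 -3.2 22.9] F ch [-10.5  -0.3   3.4] w 0.001
turn frac [-0.0005 -0.0009  0.0006] deg [-0.  -0.1  0.1] | shift frac now [ 0.007 -0.006  0.006] | after turn [ 0.007 -0.006  0.006]
```

The force rose from 2 to 11 N while the tip stopped moving, so the bar is on its end stop. I back off and check.

```bash
python3 -m pendant '[[0.03,0,0,0,0,0,0],[0.1,0,0,0,0,0,0],[0.1,0,-0.1,0,0,0,0],[0.2,0,-0.2,0,0,0,0],[0.2,0,-0.2,0,0,0,0],[0.25,0,-0.05,0,0,0,0],[0.25,0,0,0,0,0,0],[0,0,0,0,0,0,0]]'
python3 - <<'E'
from h import *
f=np.load('f.npy');tell((66,0,16))
for n in ('top','scene'):
    im=viewer.snapshot(n)
    if n=='scene': cv2.imwrite('pics/sc13.png',cv2.resize(im[100:220,150:310,::-1],None,fx=5,fy=5))
    else: cv2.imwrite('pics/t13.png',cv2.resize(wire(im,'top',f)[120:270,210:410],None,fx=4,fy=4))
    for l in ('core_center','keeper_mid'):
        print(n,l,[(round(d['score'],2),np.round(w2ch(f,d['location']),1)) for d in viewer.pinpoint(l,n)[:4]])
E
```

```text
time_s: 13.48
tcp_pos: [526.4, 129.6, 147.6]
ee_rot: [0.652, 0.755, -0.046, 0.053]
force: [0.2, -0.2, -0.7]
grip_width: 0.001
t 13.48 ch pos [-116.5   -3.4  104.8] F ch [ 0.2  0.1 -0.7] w 0.001
turn frac [0.0006 0.     0.0036] deg [0.1 0.  0.3] | shift frac now [-1.216  0.015  0.592] | after turn [-1.216  0.023  0.592]
top core_center [(0.61, array([68.7, 46.9, 27.8]))]
top keeper_mid [(0.68, array([ 69.9, -14.1,  26.6]))]
scene core_center [(0.93, array([-224.3,  109.4,   -8.3])), (0.76, array([-184. , -113.7,  -11.1])), (0.69, array([101.9,  -5.9,  21.7])), (0.47, array([70. , 49. , 27.9]))]
scene keeper_mid []
```

View pics/t13.png

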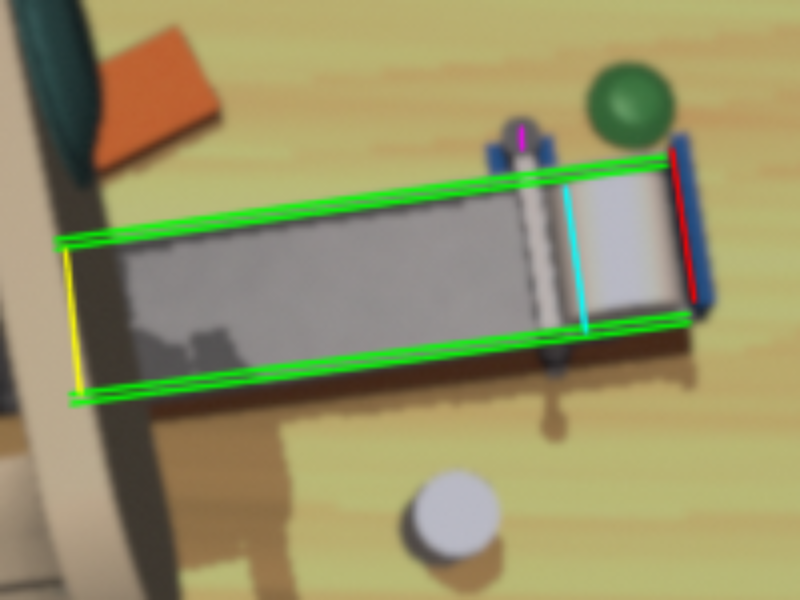

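View pics/sc13.png

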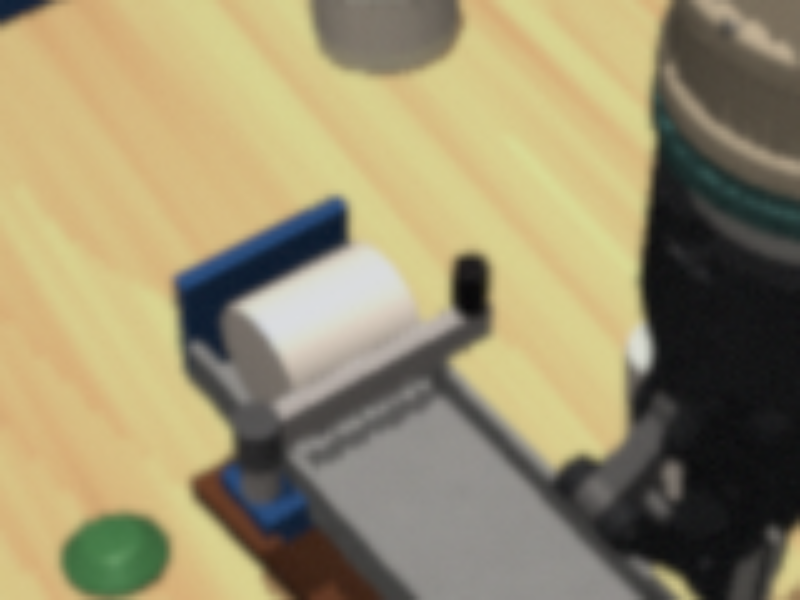

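The bar lies square across the gutter behind the core, parallel to the step line. The network puts keeper_mid at x=69.9, against 70 expected when closed. The core is in the seat and the robot hangs free, so I hand in.

```bash
python3 -c "
from rig import ticket
print(ticket.sign_off())"
```

```text
the job is handed in; nothing more can be done
None
```

The core is in the sunken seat, the keeper bar is closed behind it, and I handed the job in at about 13.7 s. Sign-off gave no verdict.

I rolled the core up the gutter with two slightly opened fingertips. The push force fell to zero just past the step, where it dropped in. Then I pushed the bar round with the shut fingertips until the force rose from 2 to 11 N and the tip stopped moving, and backed off.

**Last checks:**
- **Core:** the scene camera's network puts it at x≈102, y≈-6, z≈22 mm in channel axes. Both pictures show it against the stop plate, past the step. The y value is more than the ±4 mm the gutter walls allow, so it is probably network error; the limit is ±12 mm.
- **Keeper bar:** the top camera's network puts the bar's mid-point at x≈70 mm, the closed value, and the bar looks parallel to the step to within about 1.5°. The scene camera did not report it.
- **Misses:** after closing, the top camera's network reported the pivot instead of the core, and the scene network ranked the blue and purple look-alikes above it. I went by the pictures there.
- **Bystanders:** the spare cylinder, the green cabochon and the visible part of the orange block look unmoved in the last pictures. I did not check the other bystanders at the end.
- **Robot:** it ended clear of everything, about 105 mm above the gutter floor.

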